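# Check a racked organizer frame for square

## Task

Check whether the red organizer frame is square: lay the slide rule flat inside it from corner to corner, its fixed round nose home in a corner at the spring-clip rail, and draw the tongue out gently until the sprung tip is pressed lightly, not bottomed, into the opposite corner. Measure both diagonals this way, closing the rule and lifting it out to change over, and leave it lying released and set like this along the longer one (if they agree within 3 mm, either will do). Never force the frame, and leave the other things on the shelf alone.

Things in the scene. Friction and masses are not known exactly. Their poses are not given: they have to be found in the camera images.
- frame: Red steel organizer frame, no floor, fixed on the shelf. Origin: on the shelf, midway between the inner faces. Rails 8 mm thick, 22 high. Clip rail: inner face at x = -80 mm, along y. Plain rail: inner face at x = +80 mm; its inner corners are at y = +90+s and -90+s mm, s unknown, -16 to 16; straight side rails lean with it. Stiff: push with a few newtons, 20 N is forcing it.
- clip_left (a point): Inner corner at the clip rail's left end (frame x -80, y +90 mm), on the shelf; exact however the frame leans. Thin spring clips stand on the outside of this rail, 37 mm high. Its diagonal runs to the plain rail's corner near y = -90 mm.
- clip_right (a point): Inner corner at the clip rail's right end (frame x -80, y -90 mm), on the shelf; exact. Its diagonal runs to the plain rail's corner near y = +90 mm.
- rule_grip (a point): Centre of the black upright handle on the rule's tongue: 26 mm along the rule, 16 wide, 13 to 53 mm above the rule's underside (this point: 33). x: along the rule, nose to tip; z up. Tongue shut, it is 95 mm from the nose centre, near the balance point. Pushed towards the nose it shuts the tongue, then pushes the whole rule; pulled away it draws the tongue out (see rule_slide).
- rule_nose (a point): Centre of the rule's fixed nose, an upright brass pin of 10 mm diameter at the end of the wooden stock (24 mm wide, 12 high; whole rule 0.32 kg), 8 mm above the underside. x along the rule towards the tip. Home in a corner it is 5 mm from both inner faces.
- rule_tip (a point): Centre of the sprung tip, an upright brass pin of 10 mm diameter at the end of the tongue, 8 mm above the underside. Nose to tip centres: 190 mm with the tongue shut, up to 250 drawn out, 226.7 on both diagonals of a square frame.
- rule_slide (a joint): how far the tongue is drawn out: 0 shut, up to 0.060 m. It drags with 1.5 N and stays where it is left; the stock stays behind as the tongue is drawn if it rests on the shelf, best pressed down by a few newtons through the handle
- rule_feeler (a joint): how far the sprung tip is pressed in: 0 free, 0.005 m bottomed; 0.8 N per mm
- tin_mid (a point): Centre of a grey plastic tin with a screw-top lid, 64 mm diameter, 50 mm high; leave alone
- block_mid (a point): Centre of a wooden block, 90 x 50 x 40 mm; leave alone
- ring_mid (a point): Centre of a black hub-centric ring, 74 mm diameter, 12 mm high; leave alone
- bar_mid (a point): Centre of a chrome extension bar, 170 mm long, 20 mm thick, lying; leave alone
Not all that is in view belongs to the job. Several things look just like the part that bears rule_grip: the one meant starts farthest from the robot's base.

How it is judged:
By the outcome, as a careful person would: the job done as asked, in the order asked, and still so for the second after the job is handed in, with the robot touching nothing.
It also fails if it takes over 72 s, if anything falls off the work surface, if the arm or the gripper's body presses on something with over 40 N, if the wrist force passes 120 N, or if a joint passes its speed limit or range.

## Robot

A 7-joint arm with a two-finger parallel gripper is mounted at the origin on the work surface. World frame = base frame: x ahead of the robot, y to its left, z up, the work surface at z = 0. Lengths are in m, angles in rad, forces in N, time in s.
With the tool pointing down it reaches from about 0.425 to 0.875 m from the base axis. Payload 4.7 kg.
Tool frame: the origin (TCP) lies midway between the tips of the shut fingers; the grasp point (between the pads) lies robot.grasp_offset behind it (robot.grasp_offset is the distance from the TCP to the grasp point, in m); z points along the fingers, y is the line along which they close (so a half turn about z gives the same grasp; the last joint's range is limited). The gripper opens to 85 mm and grips with 20 to 120 N. Pads are 22 mm wide; open, the fingers measure 114 mm over their backs; the gripper's body (76 mm by 85 mm) begins 54 mm behind the grasp point. The pads swing forward as they close: fully open they stand 13 mm farther back than shut.
Start: joints at [-1.094, 0.321, -0.07, 1.45, 0.023, 1.371, -0.057], TCP at [0.29, 0.582, 0.231] pointing down, gripper open.
Joint ranges: [-2.86, 2.86], [-0.3, 2.09], [-1.38, 1.24], [0.06, 2.45], [-1.56, 4.7], [0.09, 2.05], [-2.69, 2.69]. Speed limits (rad/s): [2.57, 2.57, 3.14, 3.14, 3.14, 3.14, 3.14].

## Interface

Orientations are given as a unit quaternion [w, x, y, z].
In Python, from plant import robot gives the robot as it stands. The module is installed in compiled form; this text tells all that it offers.
- The arm moves only by the tool carry_out, never from a script. Its argument "increments" is a list of rows, each a list of 7 numbers: the turn, a rotation vector about the tool's x, y, z scaled (see below), then the shift along the tool's x, y, z scaled (see below), then the opening, from 0 (shut) to 1 (fully open). In form: [[wx, wy, wz, x, y, z, grip], ...]. A call has 1 to 5 rows; each row is the pose to reach, as a shift and turn from the pose commanded when the call began, along the tool's axes at that moment; what a row does not reach only later rows make up. The controller multiplies each number of a shift by 0.2 m and each number of a turn by 2 rad. A row lasts 1/10 s, in which the tool goes at most 50 mm and 8.59 degrees, less where a joint would pass 70% of its speed; a pose out of reach is approached as far as the arm can. A call with a number of a shift or a turn outside -1 to 1 is refused whole. A call with a gripper value outside its range is refused whole. The fingers move at their own pace and stop on an object; "grip_force" is the grip in N (left out, the last holds). Time passes only in rows, so rows that repeat a pose let the fingers close. It gives the time, the measured TCP pose, the force, the opening and the grip force at its end, in the units of the state.
- robot.get_state(): the state, without advancing time (a new reading comes with each control period).
- robot.get_image(name): name is "scene" or "side" or "wrist"; returns a dict with "frame" (400x640x3 uint8, red, green, blue), "fx", "fy", "cx", "cy" (pixels), "rvec" (rotation vector, rad) and "tvec" (3), from world to camera coordinates, as OpenCV has them; the wrist camera has in their place "tool_from_camera" (4x4, takes a point from camera to tool coordinates, whose origin is the TCP and whose axes are the flange's). Camera axes: x right, y down, z forward; pixel columns grow to the right and rows downward; lengths in m; the calibration is good to about 2 mm. A picture is of the moment at which its call begins: read the wrist's pose just before it. There is no depth.
- robot.close_job(): hands the job in; it is judged then, once.
The state is a dict: "time": time; "q": joint angles; "dq": joint speeds; "joint_efforts": joint torques, N m; "tcp_pos": TCP position; "orientation": TCP orientation; "contact_force": force on the tool from outside, world axes, zero at the start; "torque": the same for the moment, N m; "grip_width": finger opening in m; "finger_force": force on a finger pad.
Only numpy, scipy, OpenCV 4.12 (cv2) and the standard library are available. Lean on these libraries where they do the work, as an engineer would, in place of code of your own. Each camera call takes 0.05 s, during which the arm holds its last target. There are 200 camera calls.

## Working session

There is one attempt and no reset: what is moved stays moved. The work goes in short steps, Python scripts to look and compute and a tool call to move; the robot and the scene stay as the last step left them, time stands still between calls to the robot, and variables do not carry over. Pictures are saved under pics/ and viewed, at most 10 in all, crops included, and the job is handed in when it is done.

Besides the shell and the picture viewer there is one more tool, called after "Request:" as name([rows], argument=value, ...), one row to a line, values as JSON. carry_out: Moves the arm, as the interface text tells. Its arguments: {"type":"object","properties":{"increments":{"type":"array"},"grip_force":{"type":"number"}},"required":["increments"]}

```bash
mkdir -p pics
cat > h.py <<'E'
import numpy as np, cv2
from scipy.spatial.transform import Rotation as R
from plant import robot
def img(n):
    s=robot.get_state(); d=robot.get_image(n); d['s']=s
    if n=='wrist':
        q=s['orientation']; Rw=R.from_quat([q[1],q[2],q[3],q[0]]).as_matrix()
        T=np.array(d['tool_from_camera']); d['Rc']=Rw@T[:3,:3]; d['C']=Rw@T[:3,3]+np.array(s['tcp_pos'])
    else:
        Rm=cv2.Rodrigues(np.array(d['rvec'],float))[0]; d['Rc']=Rm.T; d['C']=-Rm.T@np.array(d['tvec']).ravel()
    return d
def ray(d,u,v):
    r=d['Rc']@np.array([(u-d['cx'])/d['fx'],(v-d['cy'])/d['fy'],1]); return d['C'],r
def onz(d,u,v,z):
    c,r=ray(d,u,v); return c+r*(z-c[2])/r[2]
def proj(d,p):
    x=d['Rc'].T@(np.array(p)-d['C']); return np.array([d['fx']*x[0]/x[2]+d['cx'],d['fy']*x[1]/x[2]+d['cy']])
def save(d,n): cv2.imwrite('pics/'+n,cv2.cvtColor(d['frame'],cv2.COLOR_RGB2BGR))
E
python3 - <<'E'
from h import *
import pickle
for n in('scene','side'):
    d=img(n); save(d,n+'0.png'); pickle.dump(d,open(n+'.pkl','wb')); print(n,d['C'],d['Rc'][:,2],d['fx'])
s=robot.get_state(); print(s, robot.grasp_offset)
E
```

```text
scene [ 1.04656437 -0.39745223  0.99367291] [-0.44495332  0.3532449  -0.82294264] 424.2552689243587
side [-0.15188956 -0.82323427  0.7873503 ] [ 0.54580923  0.63242385 -0.54966567] 456.5154450073907
{'time': 0.1, 'q': array([-1.0938691 ,  0.3217632 , -0.0700665 ,  1.45156936,  0.02261961,
        1.37078802, -0.05686762]), 'dq': array([ 2.45824208e-04, -1.36242916e-03,  1.03833369e-04, -2.84169468e-03,
       -1.00478386e-03, -4.24705791e-04, -6.54638914e-05]), 'joint_efforts': array([-4.52200879e-05, -4.94882190e+01, -3.83740710e-01, -3.15210915e+01,
        1.29702338e-02,  7.46954436e-03, -4.99111707e-06]), 'tcp_pos': array([0.29005465, 0.58115324, 0.23031521]), 'orientation': array([-1.41713243e-04,  2.29330618e-01,  9.73348195e-01, -8.59187750e-04]), 'contact_force': array([-0.69256726,  0.07074406,  0.24550114]), 'torque': array([ 0.00302174,  0.01775329, -0.00836043]), 'finger_force': 0.0, 'grip_width': 0.08526433287032953} 0.0187
```

View pics/scene0.png

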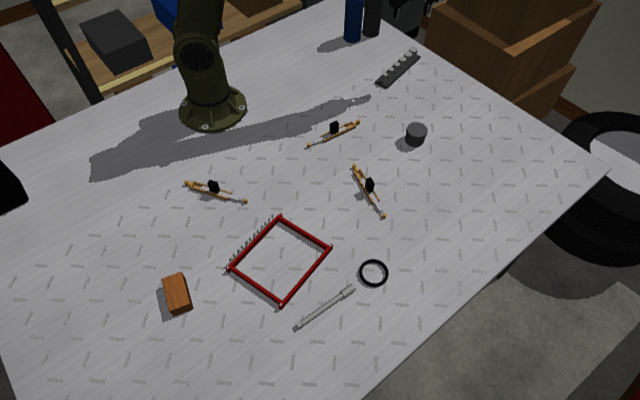

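View pics/side0.png

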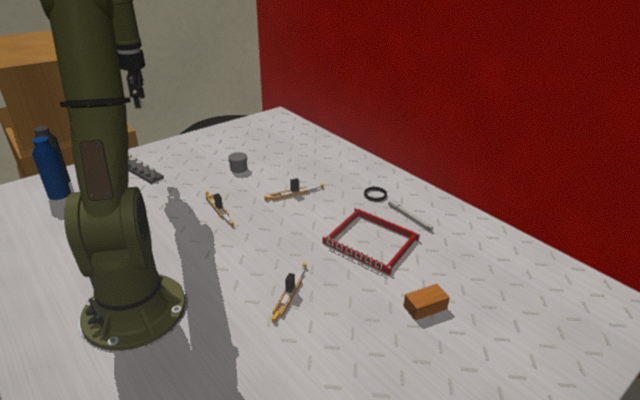

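The scene view shows the frame (corners near (228,268), (281,217), (331,247), (281,305)), with clips on the left edge. Three rules have handles near (334,127), (214,186) and (370,185). The tin, ring, bar and block are clear.

Run:
```python
from h import *
import pickle
d=pickle.load(open('scene.pkl','rb')); e=pickle.load(open('side.pkl','rb'))
for n,(u,v) in dict(hA=(334,127),hB=(214,186),hC=(370,185)).items(): p=onz(d,u,v,.033); print(n,p.round(3),np.hypot(*p[:2]).round(3))
for n,(u,v) in dict(hA=(218,202),hC=(295,185),hB=(291,283)).items(): p=onz(e,u,v,.033); print('side',n,p.round(3),np.hypot(*p[:2]).round(3))
for n,(u,v) in dict(Ca=(352,168),Cb=(383,216),ring=(373,272),bar1=(298,327),bar2=(352,289),tin=(416,130)).items(): print(n,onz(d,u,v,.01).round(3))
for n,(u,v) in dict(Ca=(267,198),Cb=(322,187)).items(): print('side',n,onz(e,u,v,.01).round(3))
for n,(u,v) in dict(f1=(228,268),f2=(281,217),f3=(331,247),f4=(281,305)).items(): print(n,onz(d,u,v,.022).round(3))
c=cv2.resize(d['frame'][140:320,200:440],None,fx=3.3,fy=3.3,interpolation=cv2.INTER_CUBIC); cv2.imwrite('pics/c.png',c[:,:,::-1])
```

```text
hA [0.344 0.237 0.033] 0.418
hB [ 0.306 -0.175  0.033] 0.353
hC [0.581 0.169 0.033] 0.605
side hA [0.343 0.227 0.033] 0.411
side hC [0.579 0.164 0.033] 0.602
side hB [ 0.307 -0.181  0.033] 0.357
Ca [0.49  0.185 0.01 ]
Cb [0.67  0.138 0.01 ]
ring [0.775 0.001 0.01 ]
bar1 [ 0.768 -0.231  0.01 ]
bar2 [ 0.776 -0.07   0.01 ]
tin [0.502 0.446 0.01 ]
side Ca [0.487 0.186 0.01 ]
side Cb [0.663 0.13  0.01 ]
f1 [ 0.542 -0.279  0.022]
f2 [ 0.503 -0.086  0.022]
f3 [ 0.659 -0.039  0.022]
f4 [ 0.704 -0.233  0.022]
```

View pics/c.png

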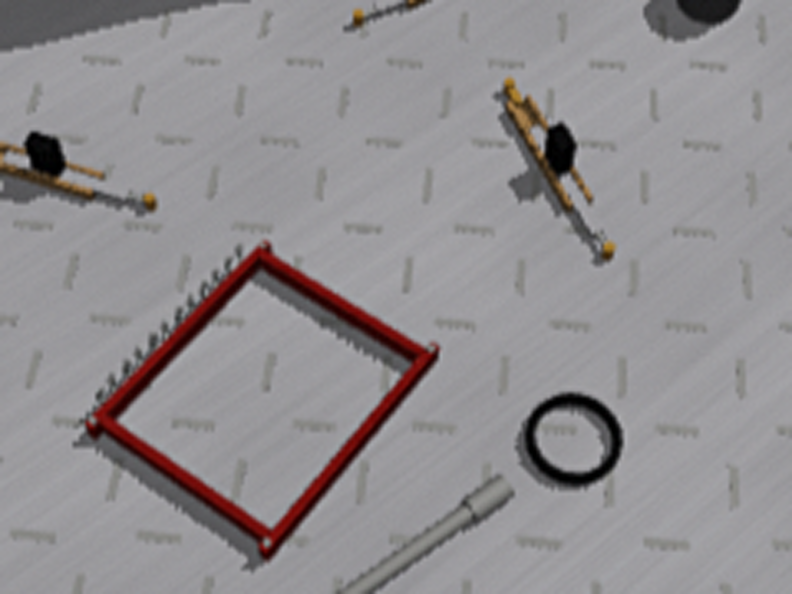

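The rule meant is C: handle about 0.60 m out, nose (stock end) near (0.49,0.185), tip near (0.665,0.134). The frame leans to s ≈ +14 mm, so the clip_right diagonal is probably the longer one. I'll measure clip_left first.

```bash
cat >> h.py <<'E'
def pose():
    s=robot.get_state(); q=s['orientation']; return np.array(s['tcp_pos']),R.from_quat([q[1],q[2],q[3],q[0]]),s
def Rdown(yaw): # tool x at yaw, z down
    c,s=np.cos(yaw),np.sin(yaw); return R.from_matrix(np.array([[c,s,0],[s,-c,0],[0,0,-1.]]))
def plan(p0,R0,p1,R1,n=1):
    """n calls; print increments (scaled)"""
    rv=(R0.inv()*R1).as_rotvec()
    if abs(abs(rv[2])-np.pi)<.4 and rv[2]<0 : rv=rv*(1-2*np.pi/np.linalg.norm(rv))
    for i in range(n):
        Ri=R0*R.from_rotvec(rv*i/n)
        print((rv/n/2).round(4), (Ri.inv().apply((p1-p0)/n)/.2).round(4))
E
python3 - <<'E'
from h import *
p,Q,s=pose(); plan(p,Q,np.array([.58,.167,.25]),Rdown(np.radians(-16)),4)
d=img('wrist'); print(np.array(d['tool_from_camera']).round(3),d['fx'])
E
```

```text
[-0.000e+00  3.000e-04  3.698e-01] [-0.5554 -0.3015 -0.024 ]
[-0.000e+00  3.000e-04  3.698e-01] [-0.6135  0.1516 -0.0244]
[-0.000e+00  3.000e-04  3.698e-01] [-0.3511  0.5254 -0.0247]
[-0.000e+00  3.000e-04  3.698e-01] [ 0.0948  0.6248 -0.0248]
[[-0.001 -0.965 -0.262  0.066]
 [ 1.    -0.    -0.001 -0.   ]
 [ 0.001 -0.262  0.965 -0.143]
 [ 0.     0.     0.     1.   ]] 346.2603283316001
```

Request:
carry_out([
  [0,0,0.37,-0.55,-0.3,-0.03,1],
  [0,0,0.37,-0.55,-0.3,-0.03,1],
  [0,0,0.37,-0.55,-0.3,-0.03,1],
  [0,0,0.37,-0.55,-0.3,-0.03,1],
  [0,0,0.37,-0.55,-0.3,-0.03,1],
])

```text
time: 0.65
tcp_pos: [0.363, 0.4775, 0.2373]
orientation: [0.0, 0.569, 0.822, -0.0]
contact_force: [-1.0, 0.3, -0.1]
grip_width: 0.0851
finger_force: 0.0
```

Request:
carry_out([
  [0,0,0.37,-0.61,0.15,-0.03,1],
  [0,0,0.37,-0.61,0.15,-0.03,1],
  [0,0,0.37,-0.61,0.15,-0.03,1],
  [0,0,0.37,-0.61,0.15,-0.03,1],
  [0,0,0.37,-0.61,0.15,-0.03,1],
])

```text
time: 1.15
tcp_pos: [0.4346, 0.3744, 0.2432]
orientation: [-0.0, 0.828, 0.56, -0.0]
contact_force: [-1.1, 0.8, -0.4]
grip_width: 0.0855
finger_force: 0.0
```

Request:
carry_out([
  [0,0,0.37,-0.35,0.52,-0.03,1],
  [0,0,0.37,-0.35,0.52,-0.03,1],
  [0,0,0.37,-0.35,0.52,-0.03,1],
  [0,0,0.37,-0.35,0.52,-0.03,1],
  [0,0,0.37,-0.35,0.52,-0.03,1],
])

```text
time: 1.65
tcp_pos: [0.5058, 0.2713, 0.2492]
orientation: [0.0, 0.975, 0.223, -0.0]
contact_force: [-0.4, 0.4, 0.8]
grip_width: 0.0854
finger_force: 0.0
```

Request:
carry_out([
  [0,0,0.37,0.09,0.62,-0.03,1],
  [0,0,0.37,0.09,0.62,-0.03,1],
  [0,0,0.37,0.09,0.62,-0.03,1],
  [0,0,0.37,0.09,0.62,-0.03,1],
  [0,0,0.37,0.09,0.62,-0.03,1],
])

```text
time: 2.15
tcp_pos: [0.5767, 0.1679, 0.255]
orientation: [0.0, 0.99, -0.145, -0.0]
contact_force: [0.5, 0.5, 0.2]
grip_width: 0.0856
finger_force: 0.0
```

Works well. Looking from here with the wrist camera.

Run:
```python
from h import *
import pickle
d=img('wrist'); save(d,'w1.png'); pickle.dump(d,open('w1.pkl','wb'))
for n,p in dict(nose=(.488,.185,.016),tip=(.666,.134,.016),grip=(.58,.167,.053),f=(.6,-.16,.022)).items(): print(n,proj(d,p).round(0))
```

```text
nose [323. 242.]
tip [322.  76.]
grip [315. 170.]
f [620.  54.]
```

View pics/w1.png

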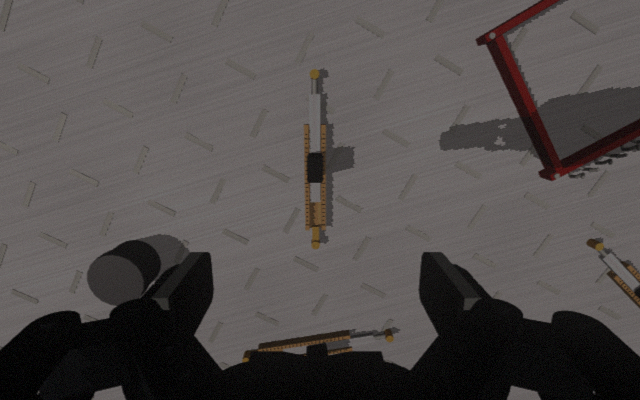

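The wrist view shows the rule vertical in the image: nose pin at (316,244), handle at (315,168), tip at (315,74). The frame's left-side corners are at (490,38) and (550,172).

Run:
```python
from h import *
import pickle
d=pickle.load(open('w1.pkl','rb')); f=d['frame'].astype(int)
w=f[60:260,290:340]
g=w.sum(2)
ys,xs=np.where(g[95:135]<60); print('dark box',xs.min()+290,xs.max()+290,ys.min()+155,ys.max()+155)
n=onz(d,316,243,.014);t=onz(d,315,75,.014)
print(n,t,np.linalg.norm(n-t),np.degrees(np.arctan2(t[1]-n[1],t[0]-n[0])))
u=(xs.min()+xs.max())/2+290.5
for v,z in((ys.min()+155,.053),(ys.max()+156,.053),(ys.max()+156,.013)): print(onz(d,u,v,z).round(4))
p,Q,s=pose(); print(p,np.degrees(np.arctan2(*Q.as_matrix()[1::-1,0])))
```

```text
dark box 308 322 155 181
[0.48824275 0.19375528 0.014     ] [0.66926548 0.14072031 0.014     ] 0.1886317527054766 -16.32921938747355
[0.5941 0.1627 0.053 ]
[0.5677 0.1706 0.053 ]
[0.5593 0.1731 0.013 ]
[0.57633343 0.16884537 0.25491889] -16.815105367937957
```

Request:
carry_out([
  [0,0,-0.004,0.02,0.003,0.25,1],
  [0,0,-0.004,0.02,0.003,0.5,1],
  [0,0,-0.004,0.02,0.003,0.75,1],
  [0,0,-0.004,0.02,0.003,0.75,1],
])

```text
time: 2.6
tcp_pos: [0.5741, 0.1666, 0.0981]
orientation: [0.004, 0.991, -0.135, -0.006]
contact_force: [-0.4, -0.3, -1.5]
grip_width: 0.0852
finger_force: 0.0
```

Request:
carry_out([
  [0,0,0,0,0,0.15,1],
  [0,0,0,0,0,0.3,1],
  [0,0,0,0,0,0.41,1],
  [0,0,0,0,0,0.41,1],
  [0,0,0,0,0,0.41,1],
])

```text
time: 3.1
tcp_pos: [0.5813, 0.1684, 0.0255]
orientation: [-0.001, 0.991, -0.136, 0.001]
contact_force: [-0.2, 0.5, 0.8]
grip_width: 0.0852
finger_force: 0.0
```

Run:
```python
from h import *
d=img('wrist'); save(d,'w2.png'); p,Q,s=pose(); print(p,np.degrees(np.arctan2(*Q.as_matrix()[1::-1,0])),s['contact_force'])
```

```text
[0.58183401 0.16855727 0.02603133] -15.604371137496104 [-0.15865025  0.67857406  1.0294604 ]
```

View pics/w2.png

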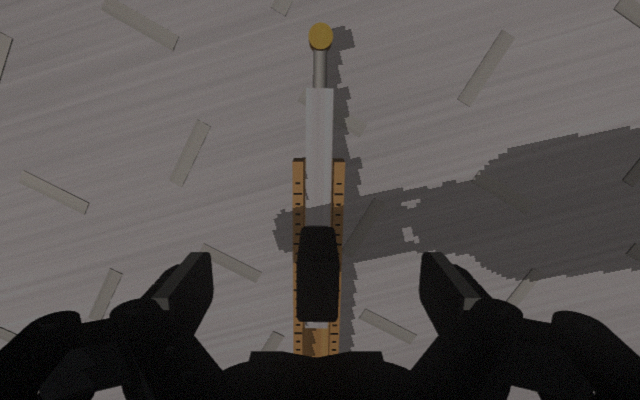

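The handle sits between the pads (top face around (318,270)), the tip is straight ahead at (320,37), and the rule is aligned. Closing.

Request:
carry_out([
  [0,0,0,0,0,0.015,0],
  [0,0,0,0,0,0.015,0],
  [0,0,0,0,0,0.015,0],
  [0,0,0,0,0,0.015,0],
  [0,0,0,0,0,0.015,0],
], grip_force=50)

```text
time: 3.65
tcp_pos: [0.5801, 0.1681, 0.0207]
orientation: [-0.0, 0.991, -0.136, 0.0]
contact_force: [-0.8, 0.1, -0.7]
grip_width: 0.0152
finger_force: 49.4
```

Request:
carry_out([
  [0,0,0,0,0,0,0],
  [0,0,0,0,0,0,0],
  [0,0,0,0,0,0,0],
  [0,0,0,0,0,0,0],
])

```text
time: 4.05
tcp_pos: [0.5801, 0.1681, 0.0206]
orientation: [-0.0, 0.991, -0.136, 0.0]
contact_force: [-0.8, 0.4, 3.9]
grip_width: 0.0152
finger_force: 49.9
```

Run:
```python
from h import *
import pickle
d=img('wrist'); pickle.dump(d,open('w3.pkl','wb')); p,Q,s=pose(); print(p,np.degrees(np.arctan2(*Q.as_matrix()[1::-1,0])),s['contact_force'],s['grip_width'],s['finger_force'])
f=d['frame'].astype(int); m=(f[...,0]>100)&(f[...,2]<70)
ys,xs=np.where(m[:80,250:400]); 
if len(xs): c=(xs.mean()+250,ys.mean()); print(c,len(xs),onz(d,*c,.014))
```

```text
[0.58011536 0.16813585 0.02066443] -15.649596296471584 [-0.43110389  0.99035994  4.01575769] 0.01528749396378174 49.9694162607193
(np.float64(317.04283054003724), np.float64(29.886405959031656)) 537 [0.67138402 0.14185984 0.014     ]
```

Request:
carry_out([
  [0,0,0,0,0,-0.05,0],
  [0,0,0,0,0,-0.2,0],
  [0,0,0,0,0,-0.35,0],
  [0,0,0,0,0,-0.5,0],
  [0,0,0,0,0,-0.6,0],
])

```text
time: 4.6
tcp_pos: [0.5802, 0.1674, 0.1422]
orientation: [-0.0, 0.991, -0.136, 0.001]
contact_force: [1.3, -0.3, -3.6]
grip_width: 0.0155
finger_force: 49.4
```

Request:
carry_out([
  [0,0,0,0.04,0.15,-0.07,0],
  [0,0,0,0.08,0.3,-0.14,0],
  [0,0,0,0.12,0.45,-0.2,0],
  [0,0,0,0.16,0.6,-0.3,0],
  [0,0,0,0.2,0.72,-0.3,0],
])

```text
time: 5.1
tcp_pos: [0.5803, 0.0157, 0.2028]
orientation: [-0.0, 0.991, -0.137, 0.002]
contact_force: [0.1, 0.1, -2.8]
grip_width: 0.0152
finger_force: 49.6
```

Request:
carry_out([
  [0,0,0,0,0,0,0],
  [0,0,0,0,0,0,0],
  [0,0,0,0,0,0,0],
])

```text
time: 5.4
tcp_pos: [0.579, 0.0196, 0.1996]
orientation: [-0.0, 0.991, -0.136, -0.001]
contact_force: [0.5, -0.5, -3.1]
grip_width: 0.0153
finger_force: 49.5
```

Run:
```python
from h import *
import pickle
d=img('wrist'); save(d,'w4.png'); pickle.dump(d,open('w4.pkl','wb')); p,Q,s=pose(); print(p,np.degrees(np.arctan2(*Q.as_matrix()[1::-1,0])),s['contact_force'],s['grip_width'])
```

```text
[0.57906718 0.01990624 0.19963437] -15.53835393409161 [-0.04816855 -0.37055543 -3.3281008 ] 0.01551333911552375
```

View pics/w4.png

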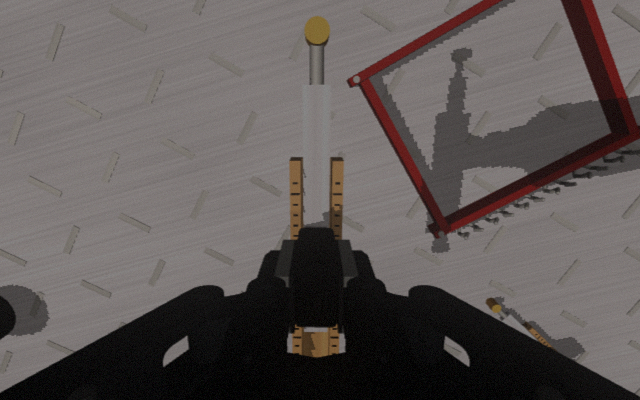

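The wrist view shows the rule held level with its tip at (317,30). Three inner corners of the frame are in view: plain-left near (370,85), clip-left near (447,216), clip-right near (628,135).

```bash
cat > fr.py <<'E'
from h import *
def prof(d,a,b,nrm,z,lo=-.02,hi=.02,n=25):
    """along a->b (world xy) sample profiles along nrm; return median-fit entry and exit offsets of red and line angle"""
    ts=np.arange(lo,hi,.00025); out=[]
    f=d['frame'].astype(np.float32); red=f[...,0]-np.maximum(f[...,1],f[...,2])
    for k in np.linspace(.15,.85,n):
        c=a+(b-a)*k; P=[proj(d,[*(c+nrm*t),z]) for t in ts]
        P=np.array(P,np.float32)
        if (P[:,0].min()<2)|(P[:,1].min()<2)|(P[:,0].max()>637)|(P[:,1].max()>397): continue
        v=cv2.remap(red,P[:,0:1],P[:,1:2],cv2.INTER_LINEAR).ravel()
        on=v>.5*np.percentile(v,95)
        if v.max()<30: continue
        i=np.where(on)[0]; out.append((k,ts[i[0]],ts[i[-1]],v.max()))
    o=np.array(out)
    if len(o)<5: return None
    res=[]
    for j in(1,2):
        m=np.abs(o[:,j]-np.median(o[:,j]))<.003
        q=np.polyfit(o[m,0],o[m,j],1); res.append((np.polyval(q,0)*1e3,np.polyval(q,1)*1e3,np.std(o[m,j]-np.polyval(q,o[m,0]))*1e3))
    return len(o),np.array(res).round(2)
E
python3 - <<'E'
from fr import *
import pickle
for name in('w4','scene','side'):
    d=pickle.load(open(name+'.pkl','rb'))
    if name=='w4': w=d; cl=onz(d,447,216,.022)[:2]; pl=onz(d,370,85,.022)[:2]; print('cl',cl,'pl',pl,'cr',onz(d,627,136,.0)[:2])
    if name=='w4':
        cr=onz(d,627,136,0)[:2]; ey=(cl-cr)/np.linalg.norm(cl-cr); ex=np.array([ey[1],-ey[0]])
        pr=pl-ey*.18; print(np.linalg.norm(cl-cr),np.degrees(np.arctan2(ex[1],ex[0])),'pl in frame',(pl-(cl+cr)/2)@ex,(pl-(cl+cr)/2)@ey)
        np.save('fr0.npy',[cl,cr,pl,pr])
    for n,a,b,nn,z in(('left',cl,pl,ey,.022),('plain',pl,pr,ex,.022),('clip',cr,cl,-ex,.022),('clip0',cr,cl,-ex,0),('right',cr,pr,-ey,.022)):
        print(name,n,*[x for x in [prof(d,a,b,nn,z)]])
E
```

```text
cl [ 0.50799351 -0.09314128] pl [ 0.64604    -0.04880836] cr [ 0.53262093 -0.28304528]
0.19149422323103427 7.3890808893212725 pl in frame 0.14260161243925396 0.12195819335962928
w4 left (25, array([[ 3.62, -1.66,  0.19],
       [12.27,  6.51,  0.31]]))
w4 plain (18, array([[ 7.08, 26.3 ,  0.07],
       [17.92, 21.54,  0.53]]))
w4 clip (25, array([[-7.41,  1.16,  1.03],
       [-4.76, 16.81,  0.14]]))
w4 clip0 (25, array([[ 0.92, 19.11,  0.65],
       [13.25, 22.1 ,  0.74]]))
w4 right (13, array([[-13.53,   2.98,   0.11],
       [ -5.3 ,  11.27,   0.11]]))
scene left (25, array([[ 1.13, -3.37,  0.3 ],
       [10.5 ,  5.98,  0.27]]))
scene plain (18, array([[ 9.13, 23.28,  0.4 ],
       [19.11, 20.41,  0.32]]))
scene clip (25, array([[-12.88,   6.86,   0.16],
       [ -5.02,  17.41,   0.27]]))
scene clip0 (25, array([[-1.92, 17.01,  0.2 ],
       [ 5.7 , 27.95,  0.24]]))
scene right (25, array([[-11.91,   3.91,   0.19],
       [ -3.02,  12.8 ,   0.15]]))
side left (25, array([[-1.58, -7.26,  0.24],
       [ 9.67,  4.35,  0.22]]))
side plain (25, array([[-9.59, -1.07,  1.26],
       [18.12, 20.55,  0.52]]))
side clip (25, array([[ 1.59,  1.34,  1.04],
       [21.16, 15.53,  0.84]]))
side clip0 (25, array([[-20.25, -19.46,   0.21],
       [ -2.77,  11.11,   1.05]]))
side right (25, array([[-10.63,   4.63,   0.16],
       [ -0.23,  15.08,   0.2 ]]))
```

```bash
cat >> fr.py <<'E'
def isect(a,b,c,d):
    A=np.array([b-a,-(d-c)]).T; t=np.linalg.solve(A,c-a); return a+t[0]*(b-a)
def fit(d,cl,cr,pl,pr,its=4,verbose=True):
    for it in range(its):
        L={}
        for n,a,b,s in(('left',cl,pl,1),('plain',pl,pr,1),('right',cr,pr,-1),('clip',cr,cl,1)):
            u=(b-a)/np.linalg.norm(b-a); nn=s*np.array([-u[1],u[0]])  # outward
            r=prof(d,a,b,nn,.022,-.02 if it<2 else -.008,.025 if it<2 else .016)
            if r is None: L[n]=(a,b); continue
            w=r[1][1]-r[1][0]
            # centre line of top face minus 4 mm
            e0=(r[1][0][0]+r[1][1][0])/2-4; e1=(r[1][0][1]+r[1][1][1])/2-4
            if it==its-1 and verbose: print(n,r[0],'width',w[:2].round(1),'corr',round(e0,2),round(e1,2),'sd',r[1][:,2])
            L[n]=(a+nn*e0*1e-3,b+nn*e1*1e-3)
        cl=isect(*L['left'],*L['clip']);cr=isect(*L['right'],*L['clip']);pl=isect(*L['left'],*L['plain']);pr=isect(*L['right'],*L['plain'])
    ey=(cl-cr)/np.linalg.norm(cl-cr); ex=np.array([ey[1],-ey[0]]); o=(cl+cr)/2
    if verbose:
        print('yaw',np.degrees(np.arctan2(ex[1],ex[0])),'clip len',np.linalg.norm(cl-cr),'o',o)
        for n,p in(('cl',cl),('cr',cr),('pl',pl),('pr',pr)): print(n,p.round(4),((p-o)@ex).round(4),((p-o)@ey).round(4))
    return cl,cr,pl,pr
E
python3 - <<'E'
from fr import *
import pickle
for name in('scene','w4'):
    d=pickle.load(open(name+'.pkl','rb'))
    if name=='scene':
        z=onz
        c=[onz(d,*uv,.022)[:2] for uv in((281,221),(233,267),(325,248),(281,299))]
    print(name); c=fit(d,*c); np.save('fr_%s.npy'%name,c)
E
```

```text
scene
left 25 width [8.9 9.4] corr -0.04 -0.01 sd [0.26 0.21]
plain 25 width [8.1 8.2] corr -0.04 -0.0 sd [0.16 0.19]
right 25 width [8.6 8.7] corr 0.08 -0.01 sd [0.17 0.17]
clip 25 width [8.6 9. ] corr -0.07 0.08 sd [0.31 0.2 ]
yaw 13.757760129487513 clip len 0.1799328348601336 o [ 0.52092381 -0.18103339]
cl [ 0.4995 -0.0936] 0.0 0.09
cr [ 0.5423 -0.2684] 0.0 -0.09
pl [ 0.6536 -0.0495] 0.1601 0.0962
pr [ 0.6961 -0.224 ] 0.16 -0.0834
w4
left 25 width [8.9 8. ] corr 0.03 0.0 sd [0.19 0.57]
plain 13 width [7.3 7. ] corr 0.2 -0.25 sd [0.08 0.1 ]
right 19 width [8.  8.2] corr 0.06 -0.06 sd [0.18 0.1 ]
clip 25 width [8.  7.4] corr -0.05 0.04 sd [0.23 0.14]
yaw 13.689162433443741 clip len 0.18051652645193014 o [ 0.52011186 -0.17930634]
cl [ 0.4988 -0.0916] -0.0 0.0903
cr [ 0.5415 -0.267 ] -0.0 -0.0903
pl [ 0.6529 -0.0486] 0.1599 0.0956
pr [ 0.6947 -0.2231] 0.1592 -0.0838
```

Both views agree to about 1.5 mm and match the given 180 × 160 mm. The frame has yaw 13.7° and s ≈ +6 mm, so the expected diagonals are about 222.5 (left) and 231 (right). I'm carrying the rule over the clip_left diagonal at yaw -33.9°.

Request:
carry_out([
  [0,0,0.04,0.06,0.17,0,0],
  [0,0,0.08,0.12,0.34,0.1,0],
  [0,0,0.12,0.18,0.51,0.2,0],
  [0,0,0.16,0.24,0.68,0.35,0],
  [0,0,0.16,0.287,0.819,0.5,0],
])

```text
time: 5.95
tcp_pos: [0.5911, -0.1558, 0.0994]
orientation: [0.0, 0.956, -0.293, 0.0]
contact_force: [0.6, -0.0, -3.1]
grip_width: 0.0151
finger_force: 49.6
```

Request:
carry_out([
  [0,0,0,0,0,0,0],
  [0,0,0,0,0,0,0],
  [0,0,0,0,0,0,0],
])

```text
time: 6.25
tcp_pos: [0.5917, -0.1527, 0.1007]
orientation: [-0.001, 0.957, -0.291, 0.0]
contact_force: [-0.2, -0.2, -3.5]
grip_width: 0.0154
finger_force: 49.9
```

```bash
cat >> fr.py <<'E'
O=np.array([.5203,-.1797]); YAW=np.radians(13.7); EX=np.array([np.cos(YAW),np.sin(YAW)]); EY=np.array([-EX[1],EX[0]])
def W(x,y): return O+(x+.08)*EX+y*EY
def F(p): d=np.asarray(p)[:2]-O; return np.array([d@EX-.08,d@EY])*1e3
def rep():
    p,Q,s=pose(); m=Q.as_matrix(); yaw=np.arctan2(m[1,0],m[0,0]); f=np.array(s['contact_force'])
    x=m[:2,0]; nose=p[:2]-.095*x
    print('t',round(s['time'],2),'p',p.round(4),'yaw',np.degrees(yaw).round(2),'nose in frame mm',F(nose).round(1),'handle',F(p).round(1),'F tool',(Q.inv().apply(f)).round(2),'grip',round(s['grip_width'],4))
    return p,Q,s
E
python3 - <<'E'
from fr import *
import pickle
p,Q,s=rep(); plan(p,Q,np.array([.5905,-.1532,.1]),Rdown(np.radians(-33.9)))
d=img('wrist'); save(d,'w5.png'); pickle.dump(d,open('w5.pkl','wb'))
E
```

```text
t 6.25 p [ 0.5917 -0.1527  0.1007] yaw -33.83 nose in frame mm [-68.4  79.4] handle [-4.2  9.3] F tool [-0.07  0.25  3.47] grip 0.0154
[-0.0007 -0.0001  0.0006] [-0.0035  0.0055  0.0037]
```

View pics/w5.png

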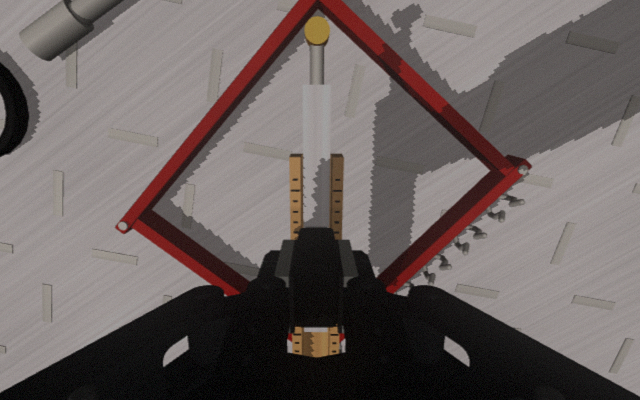

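The rule lies over the frame, tip (317,30) pointing at the plain-right corner (317,5). Descending.

Request:
carry_out([
  [0,0,0,0,0,0.1,0],
  [0,0,0,0,0,0.2,0],
  [0,0,0,0,0,0.3,0],
  [0,0,0,0,0,0.38,0],
  [0,0,0,0,0,0.385,0],
])

```text
time: 6.8
tcp_pos: [0.5897, -0.1529, 0.0217]
orientation: [-0.0, 0.957, -0.291, -0.002]
contact_force: [-0.9, 0.2, -2.9]
grip_width: 0.0154
finger_force: 49.7
```

Request:
carry_out([
  [0,0,0,0,0,0.006,0],
  [0,0,0,0,0,0.011,0],
  [0,0,0,0,0,0.011,0],
])

```text
time: 7.1
tcp_pos: [0.5915, -0.1549, 0.0221]
orientation: [-0.0, 0.956, -0.292, 0.001]
contact_force: [0.5, 0.3, -2.0]
grip_width: 0.0152
finger_force: 49.8
```

```bash
python3 -c "
from fr import *
rep()"
```

```text
t 7.1 p [ 0.5915 -0.1549  0.0221] yaw -33.98 nose in frame mm [-68.9  77.5] handle [-5.   7.3] F tool [ 0.25 -0.54  2.02] grip 0.0152
```

Request:
carry_out([
  [0,0,0,-0.01,0,0,0],
  [0,0,0,-0.02,0,0,0],
  [0,0,0,-0.028,0,0,0],
  [0,0,0,-0.035,0,0,0],
  [0,0,0,-0.035,0,0,0],
])

```text
time: 7.6
tcp_pos: [0.5847, -0.1506, 0.0211]
orientation: [-0.0, 0.956, -0.292, -0.0]
contact_force: [-0.0, -0.8, -3.5]
grip_width: 0.0153
finger_force: 49.8
```

```bash
python3 -c "
from fr import *
rep()"
```

```text
t 7.6 p [ 0.5847 -0.1506  0.0211] yaw -33.98 nose in frame mm [-74.5  83.3] handle [-10.6  13. ] F tool [0.4  0.64 3.46] grip 0.0153
```

Request:
carry_out([
  [0,0,0,-0.002,0,0.001,0],
  [0,0,0,-0.004,0,0.002,0],
  [0,0,0,-0.006,0,0.003,0],
  [0,0,0,-0.008,0,0.004,0],
])

```text
time: 8.0
tcp_pos: [0.5841, -0.1503, 0.0207]
orientation: [0.0, 0.956, -0.292, 0.001]
contact_force: [0.3, -0.6, -1.5]
grip_width: 0.0155
finger_force: 50.2
```

```bash
python3 -c "
from fr import *
rep()"
```

```text
t 8.0 p [ 0.5841 -0.1503  0.0207] yaw -33.99 nose in frame mm [-75.   83.7] handle [-11.   13.4] F tool [0.64 0.33 1.48] grip 0.0155
```

Request:
carry_out([
  [0,0,0,-0.003,0,0,0],
  [0,0,0,-0.006,0,0,0],
  [0,0,0,-0.009,0,0,0],
  [0,0,0,-0.009,0,0,0],
])

```text
time: 8.4
tcp_pos: [0.5833, -0.1495, 0.021]
orientation: [0.0, 0.956, -0.292, 0.002]
contact_force: [4.9, -2.4, -1.6]
grip_width: 0.0153
finger_force: 50.2
```

```bash
python3 -c "
from fr import *
rep()"
```

```text
t 8.4 p [ 0.5833 -0.1495  0.021 ] yaw -34.0 nose in frame mm [-75.6  84.7] handle [-11.6  14.4] F tool [ 5.38 -0.75  1.59] grip 0.0153
```

The nose is home: 5.4 N is shared between both walls, with frame components of about +4.2 and −3.5 N. Next I press down and start drawing.

Request:
carry_out([
  [0,0,0,0.003,0,0.006,0],
  [0,0,0,0.004,0,0.011,0],
  [0,0,0,0.005,0,0.011,0],
])

```text
time: 8.7
tcp_pos: [0.5839, -0.1498, 0.0206]
orientation: [-0.001, 0.956, -0.292, 0.001]
contact_force: [-2.0, 0.6, 13.2]
grip_width: 0.0154
finger_force: 52.4
```

```bash
python3 -c "
from fr import *
rep()"
```

```text
t 8.7 p [ 0.5839 -0.1498  0.0206] yaw -33.99 nose in frame mm [-75.1  84.2] handle [-11.1  14. ] F tool [ -1.98   0.62 -13.17] grip 0.0154
```

Request:
carry_out([
  [0,0,0,0.015,0,-0.005,0],
  [0,0,0,0.045,0,-0.005,0],
  [0,0,0,0.075,0,-0.005,0],
  [0,0,0,0.105,0,-0.005,0],
  [0,0,0,0.125,0,-0.005,0],
])

```text
time: 9.2
tcp_pos: [0.6038, -0.1635, 0.0206]
orientation: [-0.001, 0.956, -0.292, -0.0]
contact_force: [-1.9, 1.1, 9.4]
grip_width: 0.0151
finger_force: 51.7
```

```bash
python3 -c "
from fr import *
rep()"
```

```text
t 9.2 p [ 0.6038 -0.1635  0.0206] yaw -33.99 nose in frame mm [-58.9  66.2] handle [ 5. -4.] F tool [-2.21  0.16 -9.4 ] grip 0.0151
```

Request:
carry_out([
  [0,0,0,0.01,0,-0.002,0],
  [0,0,0,0.02,0,-0.002,0],
  [0,0,0,0.03,0,-0.002,0],
  [0,0,0,0.03,0,-0.002,0],
])

```text
time: 9.6
tcp_pos: [0.6086, -0.1667, 0.0206]
orientation: [-0.0, 0.956, -0.292, -0.0]
contact_force: [-1.0, -0.1, 7.7]
grip_width: 0.0151
finger_force: 51.3
```

```bash
python3 -c "
from fr import *
import pickle
p,Q,s=rep(); print(np.linalg.norm(p[:2]-[.5833,-.1495]))
d=img('wrist'); save(d,'w6.png'); pickle.dump(d,open('w6.pkl','wb'))"
```

```text
t 9.6 p [ 0.6086 -0.1667  0.0206] yaw -33.99 nose in frame mm [-55.1  62. ] handle [ 8.9 -8.3] F tool [-0.76  0.65 -7.71] grip 0.0151
0.030575199553256816
```

View pics/w6.png

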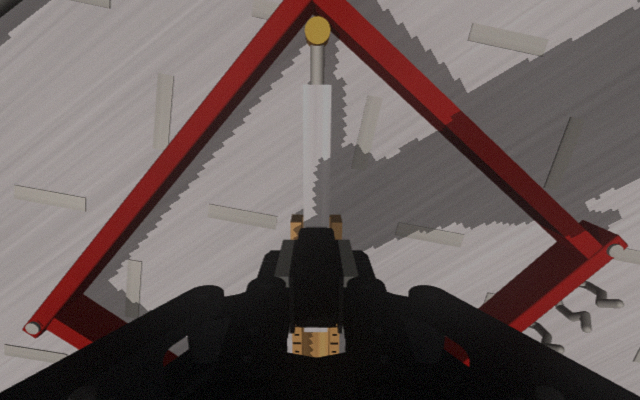

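The tip (317,30) is just short of the plain-right corner. The stock's front end has receded in the image (v 155→215), so it stayed put. The tip's pixel row relative to the tool tells how far the feeler is pressed.

```bash
cat >> fr.py <<'E'
def tip(d):
    f=d['frame'].astype(int)[:90,280:360]; m=(f[...,0]>90)&(f[...,0]-f[...,2]>60)&(f[...,1]>.6*f[...,0])
    n,l,st,c=cv2.connectedComponentsWithStats(m.astype(np.uint8)); k=1+st[1:,4].argmax()
    # shift along rule of the pin in tool frame, pin top z ~ tool z constant
    return c[k]+[280,0],st[k,:5],d['fy']
E
python3 - <<'E'
from fr import *
import pickle
for n in('w3','w4','w5','w6'):
    d=pickle.load(open(n+'.pkl','rb')); c,st,_=tip(d); print(n,c.round(2),st, )
    T=np.array(d['tool_from_camera']); r=T[:3,:3]@[(c[0]-d['cx'])/d['fx'],(c[1]-d['cy'])/d['fy'],1]
    print((T[:3,3]+r*(.0047-T[2,3])/r[2]).round(4))
E
```

```text
w3 [316.99  29.9 ] [ 25  17  25  27 529]
[0.0946 0.0006 0.0047]
w4 [316.66  29.71] [ 25  16  25  28 532]
[0.0947 0.0005 0.0047]
w5 [316.69  29.88] [ 25  16  25  28 559]
[0.0946 0.0005 0.0047]
w6 [317.09  29.74] [ 25  16  26  28 573]
[0.0947 0.0007 0.0047]
```

Request:
carry_out([
  [0,0,0,0.004,0,0,0],
  [0,0,0,0.008,0,0,0],
  [0,0,0,0.012,0,0,0],
  [0,0,0,0.012,0,0,0],
])

```text
time: 10.05
tcp_pos: [0.6101, -0.1677, 0.0206]
orientation: [-0.001, 0.956, -0.292, -0.001]
contact_force: [-2.3, 0.1, 7.6]
grip_width: 0.0154
finger_force: 51.5
```

```bash
cat > st.py <<'E'
from fr import *
import sys
p,Q,s=rep(); print('travel',np.linalg.norm(p[:2]-np.array(eval(sys.argv[1])))*1e3)
d=img('wrist'); c,st,_=tip(d); T=np.array(d['tool_from_camera']); r=T[:3,:3]@[(c[0]-d['cx'])/d['fx'],(c[1]-d['cy'])/d['fy'],1]
t=(T[:3,3]+r*(.0047-T[2,3])/r[2]); print('tip px',c.round(2),st,'tool mm',(t*1e3).round(1))
save(d,sys.argv[2])
E
python3 st.py '[.5833,-.1495]' w7.png
```

```text
t 10.05 p [ 0.6101 -0.1677  0.0206] yaw -33.99 nose in frame mm [-53.8  60.6] handle [10.1 -9.7] F tool [-1.95  1.18 -7.55] grip 0.0154
travel 32.45680386480793
tip px [317.09  33.08] [ 25  20  26  28 565] tool mm [93.5  0.7  4.7]
```

Pressed 1.15 mm (tip 94.65→93.5 mm), contact at a draw of about 31.3 mm. I'll add a little more.

Request:
carry_out([
  [0,0,0,0.003,0,0.0,0],
  [0,0,0,0.005,0,0,0],
  [0,0,0,0.005,0,0,0],
  [0,0,0,0.005,0,0,0],
])

```text
time: 10.5
tcp_pos: [0.6107, -0.1682, 0.0206]
orientation: [-0.001, 0.956, -0.292, -0.001]
contact_force: [-2.2, 0.9, 9.0]
grip_width: 0.0148
finger_force: 51.6
```

```bash
python3 st.py '[.5833,-.1495]' w8.png
python3 - <<'E'
from fr import *
d=img('scene'); save(d,'s8.png'); e=img('side'); 
c=cv2.resize(d['frame'][190:320,200:350],None,fx=3,fy=3,interpolation=cv2.INTER_CUBIC); c2=cv2.resize(e['frame'][190:290,300:440],None,fx=3,fy=3,interpolation=cv2.INTER_CUBIC)
h=min(c.shape[0],c2.shape[0]); x=np.hstack([c[:300,:400],c2[:300,:400]]); cv2.imwrite('pics/m8.png',x[:,:,::-1])
E
```

```text
t 10.5 p [ 0.6107 -0.1682  0.0206] yaw -33.98 nose in frame mm [-53.4  60. ] handle [ 10.6 -10.2] F tool [-2.36  0.49 -8.97] grip 0.0148
travel 33.18245644464492
tip px [317.09  34.91] [ 25  21  26  28 564] tool mm [92.9  0.7  4.7]
```

View pics/m8.png

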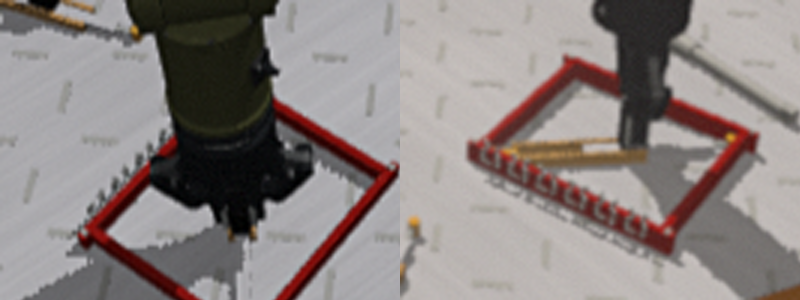

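The side view shows the rule lying corner to corner with the tip at the plain-right corner. Diagonal 1 is 190+33.2−1.75 ≈ 221.4 mm. Closing now.

Request:
carry_out([
  [0,0,0,-0.03,0,-0.002,0],
  [0,0,0,-0.07,0,-0.002,0],
  [0,0,0,-0.11,0,-0.002,0],
  [0,0,0,-0.15,0,-0.002,0],
  [0,0,0,-0.168,0,-0.002,0],
])

```text
time: 11.15
tcp_pos: [0.5833, -0.1494, 0.0207]
orientation: [-0.0, 0.956, -0.292, 0.0]
contact_force: [5.0, -4.3, 3.5]
grip_width: 0.0155
finger_force: 51.2
```

Request:
carry_out([
  [0,0,0,-0.002,0,0,0],
  [0,0,0,-0.004,0,0,0],
  [0,0,0,-0.006,0,0,0],
])

```text
time: 11.45
tcp_pos: [0.5834, -0.1494, 0.0207]
orientation: [-0.0, 0.956, -0.292, 0.001]
contact_force: [3.3, -2.3, 4.8]
grip_width: 0.0153
finger_force: 51.2
```

```bash
python3 st.py '[.5833,-.1495]' w9.png
```

```text
t 11.45 p [ 0.5834 -0.1494  0.0207] yaw -33.98 nose in frame mm [-75.5  84.7] handle [-11.6  14.5] F tool [ 4.02  0.01 -4.84] grip 0.0153
travel 0.1087536978556661
tip px [316.97  30.03] [ 25  17  25  27 549] tool mm [94.6  0.6  4.7]
```

Shut and home at the same spot. Lifting out and turning to the other diagonal (world yaw 63.4°).

Request:
carry_out([
  [0,0,0,0.025,0,-0.01,0],
  [0,0,0,0.025,0,-0.12,0],
  [0,0,0,0.025,0,-0.27,0],
  [0,0,0,0.025,0,-0.42,0],
  [0,0,0,0.025,0,-0.5,0],
])

```text
time: 12.0
tcp_pos: [0.5862, -0.152, 0.1207]
orientation: [-0.0, 0.956, -0.292, -0.001]
contact_force: [-0.0, 0.4, -2.9]
grip_width: 0.0156
finger_force: 50.2
```

Request:
carry_out([
  [0,0,-0.07,0,0,0,0],
  [0,0,-0.14,0,0,0,0],
  [0,0,-0.21,0,0,0,0],
  [0,0,-0.283,0,0,0,0],
  [0,0,-0.283,0,0,0,0],
])

```text
time: 12.5
tcp_pos: [0.5852, -0.1515, 0.1182]
orientation: [-0.001, 1.0, -0.013, -0.002]
contact_force: [-0.6, -0.3, -3.4]
grip_width: 0.015
finger_force: 50.0
```

Request:
carry_out([
  [0,0,-0.07,0,0,0,0],
  [0,0,-0.14,0,0,0,0],
  [0,0,-0.21,0,0,0,0],
  [0,0,-0.283,0,0,0,0],
  [0,0,-0.283,0,0,0,0],
])

```text
time: 13.0
tcp_pos: [0.5858, -0.1518, 0.1188]
orientation: [-0.001, 0.964, 0.265, -0.001]
contact_force: [-0.1, -0.6, -3.7]
grip_width: 0.0153
finger_force: 50.0
```

Request:
carry_out([
  [0,0,-0.07,0,0,0,0],
  [0,0,-0.14,0,0,0,0],
  [0,0,-0.21,0,0,0,0],
  [0,0,-0.283,0,0,0,0],
  [0,0,-0.283,0,0,0,0],
])

```text
time: 13.5
tcp_pos: [0.5861, -0.1519, 0.1192]
orientation: [-0.001, 0.853, 0.523, -0.0]
contact_force: [-0.2, 0.5, -2.8]
grip_width: 0.0153
finger_force: 50.0
```

Request:
carry_out([
  [0,0,0,0,0,0,0],
  [0,0,0,0,0,0,0],
])

```text
time: 13.7
tcp_pos: [0.5864, -0.152, 0.1196]
orientation: [-0.0, 0.852, 0.523, -0.0]
contact_force: [-0.0, -1.2, -3.3]
grip_width: 0.0151
finger_force: 50.0
```

Run:
```python
from fr import *
p,Q,s=rep(); plan(p,Q,np.array([.5910,-.1694,.1]),Rdown(np.radians(63.4))); print(s['q'].round(2))
```

```text
t 13.7 p [ 0.5864 -0.152   0.1196] yaw 63.06 nose in frame mm [-71.1 -60.9] handle [-9.2 11.2] F tool [-1.03  0.52  3.3 ] grip 0.0151
[-0.0003  0.0001 -0.003 ] [-0.0671  0.0598  0.0979]
[-0.14  0.32  0.42  1.71 -0.14  1.14 -0.15]
```

Request:
carry_out([
  [0,0,-0.003,-0.03,0.03,0.04,0],
  [0,0,-0.003,-0.067,0.06,0.1,0],
  [0,0,-0.003,-0.067,0.06,0.1,0],
  [0,0,-0.003,-0.067,0.06,0.1,0],
])

```text
time: 14.1
tcp_pos: [0.5906, -0.1702, 0.0989]
orientation: [-0.001, 0.85, 0.526, -0.001]
contact_force: [-0.1, 0.1, -3.0]
grip_width: 0.0155
finger_force: 49.9
```

Run:
```python
from fr import *
p,Q,s=rep(); d=img('wrist'); save(d,'w10.png')
```

```text
t 14.1 p [ 0.5906 -0.1702  0.0989] yaw 63.53 nose in frame mm [-70.7 -80. ] handle [-9.4 -7.4] F tool [ 0.1  -0.12  2.96] grip 0.0155
```

View pics/w10.png

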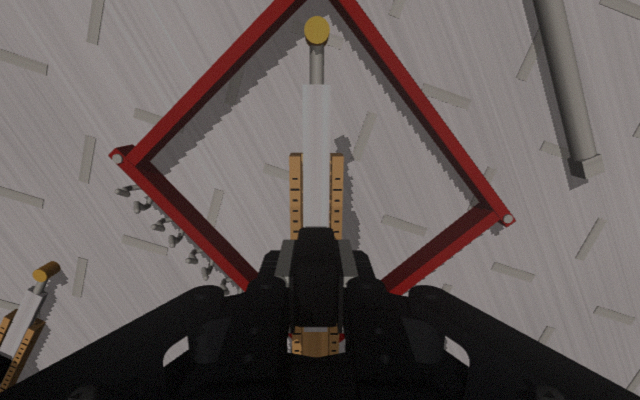

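The rule points at the plain-left corner (~(325,0)) and sits clear inside the frame. Descending.

Request:
carry_out([
  [0,0,0,0.005,0,0.1,0],
  [0,0,0,0.005,0,0.2,0],
  [0,0,0,0.005,0,0.3,0],
  [0,0,0,0.005,0,0.38,0],
  [0,0,0,0.005,0,0.385,0],
])

```text
time: 14.65
tcp_pos: [0.5914, -0.1681, 0.0217]
orientation: [-0.001, 0.85, 0.527, -0.001]
contact_force: [-0.1, -0.2, -4.0]
grip_width: 0.0151
finger_force: 49.9
```

Request:
carry_out([
  [0,0,0,0,0,0,0],
  [0,0,0,0,0,0,0],
  [0,0,0,0,0,0,0],
])

```text
time: 14.95
tcp_pos: [0.5924, -0.1687, 0.0238]
orientation: [0.0, 0.85, 0.527, 0.001]
contact_force: [-0.1, -1.1, -3.5]
grip_width: 0.0155
finger_force: 49.9
```

```bash
python3 -c "
from fr import *
rep()"
```

```text
t 14.95 p [ 0.5924 -0.1687  0.0238] yaw 63.64 nose in frame mm [-68.5 -79.1] handle [-7.3 -6.3] F tool [-1.04  0.45  3.5 ] grip 0.0155
```

Request:
carry_out([
  [0,0,0,-0.01,0,0.004,0],
  [0,0,0,-0.02,0,0.008,0],
  [0,0,0,-0.028,0,0.01,0],
  [0,0,0,-0.034,0,0.011,0],
  [0,0,0,-0.034,0,0.011,0],
])

```text
time: 15.45
tcp_pos: [0.5887, -0.1749, 0.0208]
orientation: [0.0, 0.85, 0.527, 0.0]
contact_force: [0.3, 0.3, -3.3]
grip_width: 0.0151
finger_force: 50.0
```

```bash
python3 -c "
from fr import *
rep()"
```

```text
t 15.45 p [ 0.5887 -0.1749  0.0208] yaw 63.62 nose in frame mm [-73.6 -84.3] handle [-12.4 -11.6] F tool [0.42 0.17 3.29] grip 0.0151
```

Request:
carry_out([
  [0,0,0,-0.003,0,0,0],
  [0,0,0,-0.006,0,0,0],
  [0,0,0,-0.009,0,0,0],
  [0,0,0,-0.01,0,0,0],
  [0,0,0,-0.01,0,0,0],
])

```text
time: 15.95
tcp_pos: [0.5881, -0.1761, 0.0208]
orientation: [-0.0, 0.85, 0.527, 0.0]
contact_force: [0.3, 1.1, -2.2]
grip_width: 0.0154
finger_force: 50.1
```

```bash
python3 -c "
from fr import *
p,Q,s=rep(); f=s['contact_force'][:2]; print(f@EX,f@EY)"
```

```text
t 15.95 p [ 0.5881 -0.1761  0.0208] yaw 63.66 nose in frame mm [-74.4 -85.3] handle [-13.3 -12.6] F tool [ 1.09 -0.23  2.18] grip 0.0154
0.5260468937911261 0.9795587218393238
```

Request:
carry_out([
  [0,0,0,-0.003,0,0,0],
  [0,0,0,-0.006,0,0,0],
  [0,0,0,-0.009,0,0,0],
  [0,0,0,-0.009,0,0,0],
])

```text
time: 16.35
tcp_pos: [0.5879, -0.1764, 0.0209]
orientation: [-0.001, 0.849, 0.528, 0.001]
contact_force: [2.4, 5.0, -1.9]
grip_width: 0.0156
finger_force: 50.2
```

```bash
python3 -c "
from fr import *
p,Q,s=rep(); f=s['contact_force'][:2]; print(f@EX,f@EY)"
```

```text
t 16.35 p [ 0.5879 -0.1764  0.0209] yaw 63.7 nose in frame mm [-74.6 -85.6] handle [-13.5 -12.8] F tool [ 5.52 -0.05  1.9 ] grip 0.0156
3.514408101162573 4.265434071466521
```

Home again, with both walls sharing (3.5 and 4.3 N). Pressing down and drawing.

Request:
carry_out([
  [0,0,0,0.003,0,0.002,0],
  [0,0,0,0.004,0,0.004,0],
  [0,0,0,0.005,0,0.005,0],
])

```text
time: 16.65
tcp_pos: [0.588, -0.1763, 0.0207]
orientation: [-0.0, 0.85, 0.528, 0.001]
contact_force: [-1.2, 4.4, 4.7]
grip_width: 0.0154
finger_force: 51.1
```

Request:
carry_out([
  [0,0,0,0.03,0,0,0],
  [0,0,0,0.06,0,0,0],
  [0,0,0,0.09,0,0,0],
  [0,0,0,0.12,0,0,0],
  [0,0,0,0.15,0,0,0],
])

```text
time: 17.15
tcp_pos: [0.6, -0.1525, 0.0206]
orientation: [0.001, 0.85, 0.527, -0.001]
contact_force: [-4.3, 0.4, 5.5]
grip_width: 0.0155
finger_force: 51.3
```

```bash
python3 st.py '[.5879,-.1764]' w11.png
```

```text
t 17.15 p [ 0.6    -0.1525  0.0206] yaw 63.56 nose in frame mm [-57.4 -65.1] handle [3.9 7.6] F tool [-1.56 -4.   -5.45] grip 0.0155
travel 26.774346129847423
tip px [316.16  29.44] [ 24  16  25  28 552] tool mm [94.6  0.1  4.7]
```

Request:
carry_out([
  [0,0,0,0.015,-0.004,0,0],
  [0,0,0,0.03,-0.004,0,0],
  [0,0,0,0.045,-0.004,0,0],
  [0,0,0,0.06,-0.004,0,0],
  [0,0,0,0.06,-0.004,0,0],
])

```text
time: 17.7
tcp_pos: [0.6062, -0.14, 0.0207]
orientation: [0.001, 0.85, 0.527, 0.0]
contact_force: [-1.9, 1.1, 6.0]
grip_width: 0.0153
finger_force: 51.3
```

```bash
python3 st.py '[.5879,-.1764]' w12.png
```

```text
t 17.7 p [ 0.6062 -0.14    0.0207] yaw 63.62 nose in frame mm [-48.3 -54.5] handle [12.9 18.2] F tool [ 0.13 -2.22 -5.96] grip 0.0153
travel 40.75233316880157
tip px [316.72  29.74] [ 25  16  25  28 536] tool mm [94.5  0.3  4.7]
```

Request:
carry_out([
  [0,0,0,0.004,-0.001,0,0],
  [0,0,0,0.008,-0.002,0,0],
  [0,0,0,0.01,-0.002,0,0],
  [0,0,0,0.01,-0.002,0,0],
])

```text
time: 18.15
tcp_pos: [0.6067, -0.1389, 0.0207]
orientation: [0.001, 0.85, 0.527, 0.0]
contact_force: [-1.0, -1.8, 6.0]
grip_width: 0.0153
finger_force: 51.2
```

```bash
python3 st.py '[.5879,-.1764]' w13.png
```

```text
t 18.15 p [ 0.6067 -0.1389  0.0207] yaw 63.59 nose in frame mm [-47.6 -53.5] handle [13.6 19.2] F tool [-2.04 -0.04 -6.02] grip 0.0153
travel 41.94379288698468
tip px [316.63  32.25] [ 25  19  25  27 529] tool mm [93.6  0.3  4.7]
```

Contact at about 41.0 mm, so diagonal 2 ≈ 231.0 mm against 221.4. This one is the longer. Setting the press to about 1.6 mm.

Request:
carry_out([
  [0,0,0,0.003,0,0,0],
  [0,0,0,0.005,0,0,0],
  [0,0,0,0.005,0,0,0],
  [0,0,0,0.005,0,0,0],
])

```text
time: 18.6
tcp_pos: [0.607, -0.1383, 0.0207]
orientation: [0.001, 0.85, 0.527, 0.0]
contact_force: [-1.6, -1.7, 6.2]
grip_width: 0.0154
finger_force: 51.3
```

```bash
python3 st.py '[.5879,-.1764]' w14.png
```

```text
t 18.6 p [ 0.607  -0.1383  0.0207] yaw 63.58 nose in frame mm [-47.2 -53. ] handle [14.  19.6] F tool [-2.29 -0.69 -6.19] grip 0.0154
travel 42.57092293531212
tip px [316.59  33.96] [ 25  21  24  27 524] tool mm [93.   0.3  4.7]
```

Request:
carry_out([
  [0,0,0,-0.001,0,-0.002,0],
  [0,0,0,-0.002,0,-0.003,0],
  [0,0,0,-0.002,0,-0.003,0],
], grip_force=20)

```text
time: 18.95
tcp_pos: [0.607, -0.1382, 0.0207]
orientation: [0.001, 0.85, 0.527, 0.0]
contact_force: [1.6, -2.3, 1.2]
grip_width: 0.015
finger_force: 50.8
```

```bash
python3 st.py '[.5879,-.1764]' w15.png
```

```text
t 18.95 p [ 0.607  -0.1382  0.0207] yaw 63.59 nose in frame mm [-47.1 -52.9] handle [14.1 19.8] F tool [-1.33  2.46 -1.17] grip 0.015
travel 42.72026497553377
tip px [316.64  34.34] [ 25  21  25  27 531] tool mm [92.9  0.3  4.7]
```

Request:
carry_out([
  [0,0,0,0,0.002,0,0],
  [0,0,0,0,0.003,0,0],
  [0,0,0,0,0.003,0,0.25],
  [0,0,0,0,0.003,0,0.4],
  [0,0,0,0,0.003,0,0.6],
])

```text
time: 19.5
tcp_pos: [0.6061, -0.1353, 0.0195]
orientation: [-0.001, 0.849, 0.528, -0.0]
contact_force: [0.7, 0.1, 0.5]
grip_width: 0.0477
finger_force: 0.0
```

Request:
carry_out([
  [0,0,0,0,0,0,0.9],
  [0,0,0,0,0,0,0.9],
  [0,0,0,0,0,0,0.9],
  [0,0,0,0,0,0,0.9],
])

```text
time: 19.9
tcp_pos: [0.6068, -0.1369, 0.0203]
orientation: [-0.0, 0.85, 0.527, 0.0]
contact_force: [-0.4, -0.0, -0.3]
grip_width: 0.0767
finger_force: 0.0
```

```bash
python3 st.py '[.5879,-.1764]' w16.png
```

```text
t 19.9 p [ 0.6068 -0.1369  0.0203] yaw 63.64 nose in frame mm [-46.9 -51.6] handle [14.2 21.1] F tool [-0.2  -0.34  0.27] grip 0.0767
travel 43.80798778029894
tip px [319.46  36.87] [ 28  23  24  28 517] tool mm [92.   1.4  4.7]
```

Request:
carry_out([
  [0,0,0,0,0,-0.05,0.9],
  [0,0,0,0,0,-0.2,0.9],
  [0,0,0,0,0,-0.4,0.9],
  [0,0,0,0,0,-0.6,0.9],
  [0,0,0,0,0,-0.8,0.9],
])

```text
time: 20.45
tcp_pos: [0.6067, -0.1371, 0.1828]
orientation: [0.0, 0.85, 0.527, 0.0]
contact_force: [0.1, 0.2, -0.7]
grip_width: 0.0768
finger_force: 0.0
```

Request:
carry_out([
  [0,0,0,-0.15,0,0,0.9],
  [0,0,0,-0.3,0,0,0.9],
  [0,0,0,-0.3,0,0,0.9],
  [0,0,0,-0.3,0,0,0.9],
  [0,0,0,-0.3,0,0,0.9],
])

```text
time: 20.95
tcp_pos: [0.5807, -0.1895, 0.1806]
orientation: [-0.0, 0.849, 0.528, 0.0]
contact_force: [-0.2, -0.3, -0.2]
grip_width: 0.0771
finger_force: 0.0
```

Run:
```python
from fr import *
d=img('wrist'); save(d,'w17.png'); rep()
f=d['frame'].astype(int); m=(f[...,0]>90)&(f[...,0]-f[...,2]>60)&(f[...,1]>.6*f[...,0])
n,l,st,c=cv2.connectedComponentsWithStats(m.astype(np.uint8))
for k in range(1,n):
    if st[k,4]>25: print(st[k],c[k].round(1),F(onz(d,*c[k],.016)).round(1))
from fr import fit
C=fit(d,W(-.08,.09),W(-.08,-.09),W(.08,.097),W(.08,-.083))
print([F(x).round(1) for x in C])
```

```text
t 21.0 p [ 0.5808 -0.1893  0.1804] yaw 63.75 nose in frame mm [-84.5 -96.4] handle [-23.5 -23.6] F tool [ 0.73 -0.26  0.25] grip 0.077
[311 203  17  33 191] [315.8 223. ] [-49.7 -54.6]
[316 204  12  18  49] [321.3 212.7] [-39.3 -50.1]
[ 97 208  10  10  76] [101.5 212.5] [-195.6   81.3]
[312 239   8  18 130] [315.5 247.4] [-65.7 -73.3]
[ 69 248   6   8  29] [ 71.5 251.9] [-248.    73.7]
[ 87 258   6   8  28] [ 89.9 261.5] [-242.3   55.8]
[311 258  10   9  65] [315.3 261.7] [-75.5 -84.6]
left 21 width [8.  7.8] corr 0.06 -0.01 sd [0.11 0.09]
plain 24 width [7.2 7.4] corr 0.2 -0.16 sd [0.08 0.11]
right 25 width [8.5 8.3] corr 0.0 0.0 sd [0.12 0.12]
clip 25 width [7.5 7.5] corr 0.0 0.0 sd [0. 0.]
yaw 13.610954509125634 clip len 0.17935547679655414 o [ 0.52020048 -0.17977778]
cl [ 0.4991 -0.0926] -0.0 0.0897
cr [ 0.5413 -0.2669] -0.0 -0.0897
pl [ 0.6528 -0.0489] 0.1596 0.096
pr [ 0.6948 -0.2233] 0.1594 -0.0833
[array([-80. ,  89.6]), array([-80.3, -89.7]), array([79.7, 95.7]), array([ 79.2, -83.6])]
```

Run:
```python
from fr import *
d=img('wrist'); f=d['frame'].astype(int)
u=proj(d,[*W(.075,.0908),.016]); print('tip expected px',u)
x,y=u.round().astype(int)
sub=f[max(0,y-14):y+15,x-14:x+15]
sat=(sub[...,1]-sub[...,2]>25)&(sub[...,0]>40); ys,xs=np.where(sat)
if len(xs): c=(xs.mean()+x-14,ys.mean()+max(0,y-14)); print(len(xs),c,F(onz(d,*c,.016)))
# handle top
hp=proj(d,[*W(.014,.0198),.053]); x,y=hp.round().astype(int); print(hp)
sub=f[y-40:y+40,x-30:x+30].max(2)<25; n,l,st,c=cv2.connectedComponentsWithStats(sub.astype(np.uint8)); k=1+st[1:,4].argmax(); print(st[k]+[x-30,y-40,0,0,0])
x0,y0,w,h=st[k,:4]; xc=x-30+x0+w/2-.5
for vv in(y-40+y0-.5,y-40+y0+h-.5): print(F(onz(d,xc,vv,.053)).round(1),F(onz(d,xc,vv,.013)).round(1))
```

```text
tip expected px [318.53486326  -5.86130173]
19 (np.float64(318.0), np.float64(0.6842105263157895)) [71.69868823 87.50991048]
[317.14603457 117.23044511]
[318 120   6   4   8]
[14.9 16.9] [14.3 15.3]
[13.  14.6] [12.1 12.7]
```

Request:
carry_out([
  [0,0,0,0.1,0,-0.1,0.9],
  [0,0,0,0.2,0,-0.2,0.9],
  [0,0,0,0.2,0,-0.2,0.9],
  [0,0,0,0.2,0,-0.2,0.9],
  [0,0,0,0.2,0,-0.2,0.9],
])

```text
time: 21.55
tcp_pos: [0.5969, -0.1557, 0.2191]
orientation: [-0.0, 0.85, 0.527, -0.001]
contact_force: [-0.1, -1.7, -0.2]
grip_width: 0.0768
finger_force: 0.0
```

Run:
```python
from fr import *
d=img('wrist'); save(d,'w18.png'); f=d['frame'].astype(int)
for nm,w in(('tip',W(.075,.0915)),('nose',W(-.0755,-.085))):
    u=proj(d,[*w,.016]); x,y=u.round().astype(int); x0,y0=x-12,max(0,y-12)
    sub=f[y0:y+13,x0:x+13]; sat=(sub[...,1]-sub[...,2]>25)&(sub[...,0]>70)&(sub[...,1]>.55*sub[...,0])
    ys,xs=np.where(sat); c=(xs.mean()+x0,ys.mean()+y0); print(nm,u.round(1),len(xs),np.round(c,1),ys.min()+y0,ys.max()+y0,F(onz(d,*c,.016)).round(1))
hp=proj(d,[*W(.014,.0198),.053]); x,y=hp.round().astype(int); print(hp)
col=f[:, x-2:x+3].mean(1).max(1).round(0); print(list(zip(range(y-30,y+30,2),col[y-30:y+30:2])))
```

```text
tip [318.1  50.9] 81 [318.4  52.6] 47 57 [74.3 90.2]
nose [316.6 277.5] 125 [316.3 272.7] 265 281 [-72.  -80.4]
[317.60494076 158.13761088]
[(128, np.float64(117.0)), (130, np.float64(118.0)), (132, np.float64(115.0)), (134, np.float64(116.0)), (136, np.float64(116.0)), (138, np.float64(118.0)), (140, np.float64(36.0)), (142, np.float64(24.0)), (144, np.float64(25.0)), (146, np.float64(26.0)), (148, np.float64(28.0)), (150, np.float64(29.0)), (152, np.float64(28.0)), (154, np.float64(25.0)), (156, np.float64(27.0)), (158, np.float64(28.0)), (160, np.float64(26.0)), (162, np.float64(28.0)), (164, np.float64(28.0)), (166, np.float64(29.0)), (168, np.float64(27.0)), (170, np.float64(29.0)), (172, np.float64(48.0)), (174, np.float64(76.0)), (176, np.float64(73.0)), (178, np.float64(73.0)), (180, np.float64(78.0)), (182, np.float64(86.0)), (184, np.float64(84.0)), (186, np.float64(78.0))]
```

Run:
```python
from fr import *
d=img('wrist')
n=np.array([-75.5,-84.6]); r=np.array([.6506,.7594])
for v,z,o in((171.5,.053,13),(139.3,.013,-13)): q=F(onz(d,317.6,v,z)); print(q.round(1),'handle-nose',((q-n)@r+o).round(1))
c=F(onz(d,318.4,52.6,.016)); print('tip-nose',(c-n)@r)
```

```text
[ 6.  10.4] handle-nose 138.2
[22.2 29.4] handle-nose 137.1
tip-nose 230.00030727117087
```

```bash
python3 -c "
from plant import robot
print(robot.close_job())"
```

```text
the job is handed in; nothing more can be done
None
```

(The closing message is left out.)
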